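Load a tube between the centres of a sprung-tailstock welding lathe

TASK

Take the longer of the two tubes from the cradle and load it into the small welding lathe: push the sprung tail centre back with the tube's own end until the other end clears the head centre, bring the tube into line, and let the spring close it onto the head centre. Keep hold of the tube until it is gripped between both centres, then let go and move clear. Do not ram the tube against the machine, and do not disturb the short tube or the hammer.

Things in the scene. Friction and masses are not known exactly. Their poses are not given: they have to be found in the camera images.
- tube: The work: a plain steel tube, 160 mm long, 42 mm outside, 34 mm bore open at both ends, about 0.5 kg. Origin at its middle, on its axis; its own y runs along the tube. It starts level in one of the two V slots of the cradle, its axis 46 mm above the table; within 39 mm either side of the cradle's middle line nothing stands beside or close under it.
- tube_end_a (a point): Centre of the tube's end face on its own -y side (80 mm from its middle). The two ends are alike.
- tube_end_b (a point): Centre of the tube's end face on its own +y side.
- short_tube: A tube of the same section but only 120 mm long, in the other slot of the cradle: leave it. Origin at its middle, y along it.
- cradle: Low V cradle of angle iron, 220 x 102 mm, fixed. Origin at the middle of its underside. The slots run along its y, at x = -55 and +55 mm; two V supports per slot, 12 mm wide, at y = -45 and +45 mm. The V arms reach 44 mm above the table.
- lathe: Bench welding lathe, fixed: bed 102 mm wide (x), 460 mm long (y), 20 mm high, with a headstock at its +y end. Origin on the table under the bed; z up, y along the bed from tailstock to headstock. The line of centres is parallel to y, at x = 0, 105 mm above the table. 54 mm behind the head centre's nose a housing begins that reaches 40 mm above the line.
- head_place (a point): Point on the line of centres, fixed to the bed at lathe y = 56 mm. The flat nose of the rigid head centre is within 11 mm of it along y: the headstock is bolted where the last job left it; where is not reported and must be felt or seen. It is a cone pointing to -y, 22 mm across the nose, 52 mm at its root 25 mm behind: the tube's bore goes 11 mm onto it.
- tailstock: Tailstock, fixed on the same bed. Axes as the lathe's body; origin the same but on the bed's top, 20 mm above the table (the line of centres is 85 mm above it). Its housing, between y = -203 and -143 mm, reaches 32 mm above the line of centres (its lock lever 54 mm). It carries the sprung quill.
- tail_mouth (a point): Point on the line of centres at the front face of the tailstock's housing (lathe y = -143 mm); y along the line of centres towards the headstock, z up. At rest the sprung quill's cone, of the same form as the head's but pointing to +y, has its flat nose 78 mm in front of this point; behind the 25 mm cone the quill is 30 mm thick.
- quill (a joint): How far the sprung quill is pushed back, m: 0 at rest, 0.050 at its hard stop. Spring: 7 N plus 0.18 N per mm. With the tube properly between the centres it reads 0.006 to 0.028; for the other end to pass the head nose it must go 12 to 16 mm farther. The tube cannot go in level: one end goes over the tail centre first, the other end raised 20 to 30 degrees.
- hammer: Hammer lying on the table: a bystander. Origin at its underside. A bent torch neck and a stack of two teardrop plates also lie beyond the lathe.
Not all that is in view belongs to the job. Leave any green look-alike of the tube alone.

How it is judged:
On the way:
1. the tube, still held in the fingers, is in line and borne by both the head and the tail centre (x of tube_end_a in the frame of tail_mouth between -0.004 and 0.004 m and z of tube_end_a in the frame of tail_mouth between -0.004 and 0.004 m and x of tube_end_b in the frame of tail_mouth between -0.004 and 0.004 m and z of tube_end_b in the frame of tail_mouth between -0.004 and 0.004 m and contact force between tube and lathe above 1.5 N and contact force between tube and tailstock above 1.5 N and contact force between the fingers and tube above 1 N), for 0.3 s.
At the end, for the whole second after the job is handed in: The long tube is sprung between both centres (each bearing over 1.5 N, quill pushed back 3 to 33 mm), both end centres within 4 mm sideways and 4 mm in height of the line of centres, at rest and released; short tube and hammer are within 20 mm of where they were (x of tube_end_a in the frame of tail_mouth between -0.004 and 0.004 m and z of tube_end_a in the frame of tail_mouth between -0.004 and 0.004 m and x of tube_end_b in the frame of tail_mouth between -0.004 and 0.004 m and z of tube_end_b in the frame of tail_mouth between -0.004 and 0.004 m and contact force between tube and lathe above 1.5 N and contact force between tube and tailstock above 1.5 N and value of joint quill between 0.003 and 0.033 m and linear speed of tube below 0.02 m/s and distance of each of short_tube, hammer from where it was at the start of the episode below 0.02 m); the robot touches nothing.
It fails at once if the tube is rammed against the lathe or its tailstock (over 80 N) (contact force between tube and lathe above 80 N or contact force between tube and tailstock above 80 N).
It fails at once if a bystander is disturbed (moved over 20 mm) (distance of any of short_tube, hammer from where it was at the start of the episode above 0.02 m).
It also fails if it takes over 67 s, if anything falls off the work surface, if the arm or the gripper's body presses on something with over 40 N, if the wrist force passes 120 N, or if a joint passes its speed limit or range.

ROBOT

A 6-joint arm with a two-finger parallel gripper is mounted at the origin on the work surface. World frame = base frame: x ahead of the robot, y to its left, z up, the work surface at z = 0. Lengths are in m, angles in rad, forces in N, time in s.
With the tool pointing down it reaches from about 0.3 to 0.875 m from the base axis. Payload 6.4 kg.
Tool frame: the origin (TCP) lies at the centre of the arm's flange, where the gripper is bolted on; the fingertips stand 173 mm ahead of it and the grasp point (between the pads) lies 155 mm ahead of it; z points along the fingers, x is the direction in which the jaws open and shut, and the axes are right-handed (so a half turn about z gives the same grasp; the last joint's range is limited). The gripper opens to 85 mm and grips with 20 to 120 N. Pads are 22 mm wide; open, the fingers measure 114 mm over their backs; the gripper's body (76 mm by 85 mm) begins 54 mm behind the grasp point. The pads swing forward as they close: fully open they stand 13 mm farther back than shut.
Start: joints at [-1.45, 0.181, 1.607, -0, 1.354, -0.206], TCP at [0.185, -0.545, 0.405] pointing down, gripper open.
Joint ranges: [-2.99, 2.99], [-0.89, 2.07], [0.3, 2.58], [-1.14, 4.28], [0, 2.63], [-3.12, 3.12]. Speed limits (rad/s): [2.57, 2.57, 3.01, 3.14, 3.14, 3.14].

INTERFACE

Orientations are given as a unit quaternion [w, x, y, z].
In Python, from bench import ctrl gives the robot as it stands. The module is installed in compiled form; this text tells all that it offers.
- The arm moves only by the tool move_arm, never from a script. Its argument "moves" is a list of rows, each an object of numbers: "gripper": the opening in per cent of the stroke, from 0 (shut) to 100 (fully open); "x", "y", "z": the shift along the tool's x, y, z in cm; "roll": the turn about the tool's z in degrees. In form: [{"gripper": .., "x": .., "y": .., "z": .., "roll": ..}, ...]. A call has 1 to 5 rows; each row shifts and turns the commanded pose from where the row before left it, along the tool's axes as they then stand; what a row does not reach is not made up. A row lasts 1/8 s, in which the tool goes at most 62.5 mm and 10.7 degrees, less where a joint would pass 70% of its speed; a pose out of reach is approached as far as the arm can. A call is refused whole if a number of a shift passes 6.25 or a number of a turn 10.7, either way. A call with a gripper value outside its range is refused whole. The fingers move at their own pace and stop on an object; the grip force is fixed at half the most. Time passes only in rows, so rows that do not move let the fingers close. It gives the time, the measured TCP pose, the force and the opening at its end, in the units of the state.
- ctrl.get_obs(): the state, without advancing time (a new reading comes with each control period).
- ctrl.camera(name): name is "scene" or "side" or "wrist"; returns a dict with "img" (480x640x3 uint8, red, green, blue), "fx", "fy", "cx", "cy" (pixels), "world_from_camera" (4x4, takes a point from camera to world coordinates); the wrist camera has in their place "tool_from_camera" (4x4, takes a point from camera to tool coordinates, whose origin is the TCP and whose axes are the tool frame's). Camera axes: x right, y up, looking along -z (the intrinsics and any distortion apply to the point x, -y, -z); pixel columns grow to the right and rows downward; lengths in m; the calibration is good to about 2 mm. The wrist camera is an equidistant fisheye: a pixel r from the principal point sees the ray r / f radians off the axis. A picture is of the moment at which its call begins: read the wrist's pose just before it. There is no depth.
- ctrl.hand_in(): hands the job in, once; it reports no verdict.
The state is a dict: "time_s": time; "q": joint angles; "dq": joint speeds; "joint_efforts": joint torques, N m; "eef_pos": TCP position; "eef_rot": TCP orientation; "wrist_force": force on the tool from outside, world axes, zero at the start; "torque": the same for the moment, N m; "opening": opening from 0.0 (shut) to 1.0 (fully open).
Only numpy, scipy, OpenCV 4.12 (cv2) and the standard library are available. Lean on these libraries where they do the work, as an engineer would, in place of code of your own. Each camera call takes 0.05 s, during which the arm holds its last target. There are 200 camera calls.

## Working session

There is one attempt and no reset: what is moved stays moved. The work goes in short steps, Python scripts to look and compute and a tool call to move; the robot and the scene stay as the last step left them, time stands still between calls to the robot, and variables do not carry over. Pictures are saved under pics/ and viewed, about 8 in all and at most 12, crops included, and the job is handed in when it is done.

Besides the shell and the picture viewer there is one more tool, called after ">>>" in YAML: its name, and indented under it one key for each argument. move_arm: Moves the arm, as the interface text tells. Its arguments: {"type":"object","properties":{"moves":{"type":"array","items":{"type":"object","properties":{"gripper":{"type":"number"},"x":{"type":"number"},"y":{"type":"number"},"z":{"type":"number"},"roll":{"type":"number"}}}}},"required":["moves"]}

```bash
mkdir -p pics; ls; cat > h.py <<'E'
import numpy as np, cv2
from bench import ctrl
def snap(n,f=None):
    c=ctrl.camera(n)
    if f: cv2.imwrite('pics/'+f,cv2.cvtColor(c['img'],cv2.COLOR_RGB2BGR))
    return c
E
python3 - <<'E'
from h import *
o=ctrl.get_obs();print(o)
for n in('scene','side'):
    c=snap(n,n+'0.png');print(n,c['fx'],c['cx'],c['cy'],c['world_from_camera'],[k for k in c])
E
```

```text
pics
{'time_s': 0.0, 'q': array([-1.45027993e+00,  1.81566095e-01,  1.60801229e+00,  6.10453016e-06,
        1.35380853e+00, -2.06267026e-01]), 'dq': array([-1.78518476e-04,  1.43741133e-03, -3.37370157e-04,  5.60782680e-04,
       -5.05403675e-05,  2.17068294e-04]), 'joint_efforts': array([-1.54761463e-03, -4.44885921e+01, -3.51336086e+01, -4.67673854e-04,
        9.29466274e-03,  1.68520336e-05]), 'eef_pos': array([ 0.18457813, -0.5443005 ,  0.40376773]), 'eef_rot': array([-6.62988120e-04,  8.12710287e-01, -5.82667301e-01, -6.04396890e-04]), 'wrist_force': array([0.58286957, 0.12831787, 0.50059595]), 'torque': array([ 0.01669309,  0.01117316, -0.03857174]), 'opening': 0.9978106256270716}
scene 492.93350682816947 314.9715032342413 239.44635657240016 [[-4.07830379e-01 -7.26340316e-01  5.53266778e-01  1.16277564e+00]
 [ 9.13057670e-01 -3.24250980e-01  2.47360047e-01  2.34710572e-01]
 [-2.70279912e-04  6.06045417e-01  7.95429997e-01  1.08397417e+00]
 [ 0.00000000e+00  0.00000000e+00  0.00000000e+00  1.00000000e+00]] ['img', 'fx', 'fy', 'cx', 'cy', 'world_from_camera']
side 474.498227789282 310.9597137361547 244.03955624912706 [[-0.96966849  0.17392256 -0.17173808  0.32730773]
 [-0.24361119 -0.63043632  0.7370235   0.5853802 ]
 [ 0.01991509  0.75650578  0.65368372  0.69731287]
 [ 0.          0.          0.          1.        ]] ['img', 'fx', 'fy', 'cx', 'cy', 'world_from_camera']
```

View pics/scene0.png

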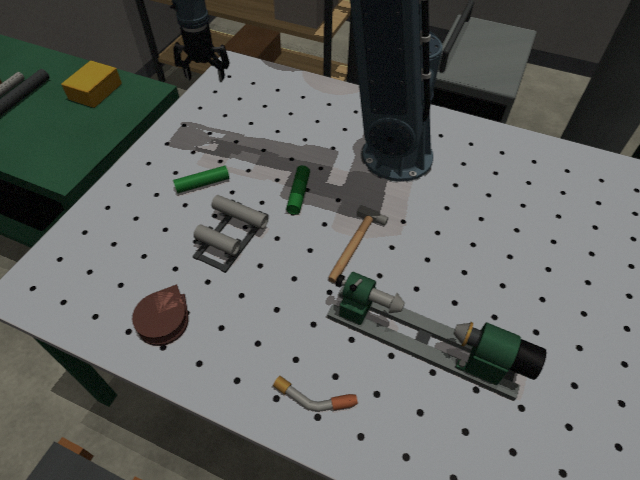

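View pics/side0.png

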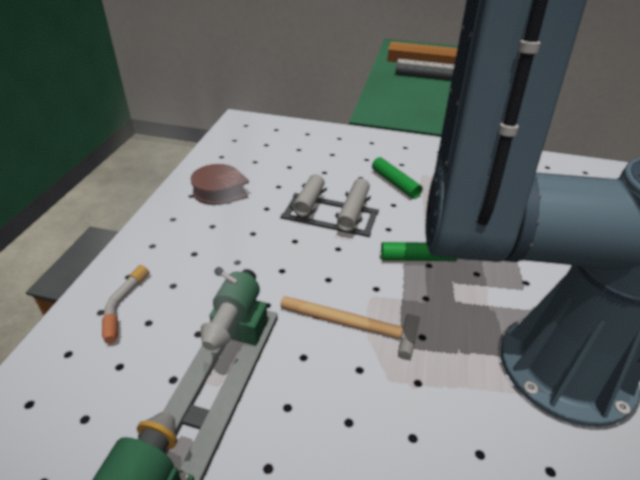

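```bash
cat >> h.py <<'E'
def ray(c,u,v):
    T=c['world_from_camera'];d=T[:3,:3]@np.array([(u-c['cx'])/c['fx'],-(v-c['cy'])/c['fy'],-1.]);return T[:3,3],d
def onz(c,u,v,z):
    p,d=ray(c,u,v);return p+d*(z-p[2])/d[2]
E
python3 - <<'E'
from h import *
c=ctrl.camera('scene')
np.set_printoptions(precision=4,suppress=True)
for n,u,v,z in[('long e1',218,203,.046),('long e2',261,219,.046),('short e1',199,234,.046),('short e2',234,246,.046),
 ('tail nose',402,303,.105),('head nose',457,332,.105),('bed tail L',328,317,.0),('bed head',516,395,0.),('hammer head',373,214,.02),('hammer end',337,277,.02),('plate',160,316,.02),('torch',310,398,.02),('lever top',356,280,.159)]:
    print(n,onz(c,u,v,z))
big=lambda x0,x1,y0,y1,s:cv2.resize(c['img'][y0:y1,x0:x1,::-1],None,fx=s,fy=s,interpolation=cv2.INTER_CUBIC)
a=big(185,285,180,280,3);b=big(320,560,262,402,3)
im=np.zeros((300+420,720,3),np.uint8)
im[:300,:300]=a;im[300:,:]=b
cv2.imwrite('pics/crop.png',im[:,:] if 0 else cv2.resize(im,(600,600)))
E
```

```text
long e1 [ 0.4343 -0.3889  0.046 ]
long e2 [ 0.4368 -0.2515  0.046 ]
short e1 [ 0.5503 -0.3783  0.046 ]
short e2 [ 0.547  -0.2731  0.046 ]
tail nose [0.567 0.185 0.105]
head nose [0.5874 0.3172 0.105 ]
bed tail L [0.6155 0.0251 0.    ]
bed head [0.6241 0.4844 0.    ]
hammer head [0.2734 0.0167 0.02  ]
hammer end [0.5102 0.0048 0.02  ]
plate [ 0.7893 -0.3443  0.02  ]
torch [0.8238 0.0711 0.02  ]
lever top [0.5856 0.0764 0.159 ]
```

View pics/crop.png

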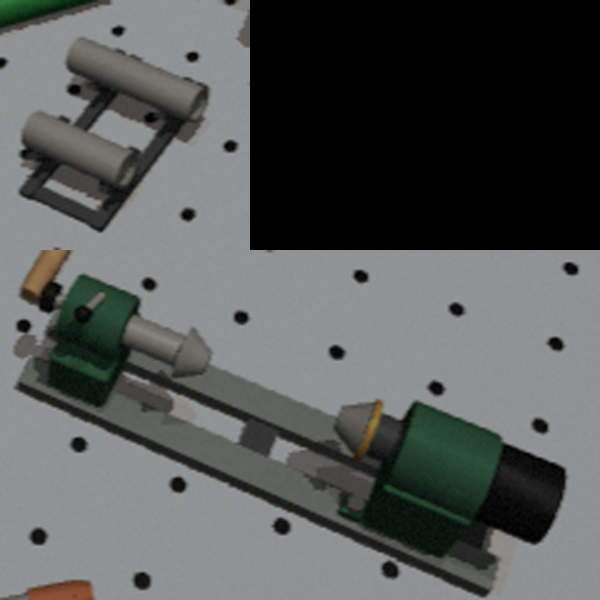

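Candidates: grey long tube (240,211), grey short tube (217,240), green look-alikes (201,179) and (298,190). The crop confirms the grey one nearer the robot is the longer. Going above it to look with the wrist camera.

>>> move_arm:
  moves:
    - {"x": -2.2, "y": -5.1}
    - {"x": -2.2, "y": -5.1}
    - {"x": -2.2, "y": -5.1}
    - {"x": -2.2, "y": -5.1}
    - {"x": -2.2, "y": -5.1}

```text
validation failed for argument at $.mo...
```

>>> move_arm:
  moves:
    - {"x": -2.2, "y": -5.1}
    - {"roll": -10.2}
    - {"roll": -10.2}
    - {"roll": -10.2}
    - {"roll": -10.2}

```text
validation failed for argument at $.mo...
```

>>> move_arm:
  moves:
    - {"roll": -10.2}
    - {"roll": -10.2}
    - {"roll": -10.2}
    - {}
    - {}

```text
validation failed for argument at $.mo...
```

```bash
cat >> h.py <<'E'
def Rq(q):
    from scipy.spatial.transform import Rotation as R
    return R.from_quat([q[1],q[2],q[3],q[0]]).as_matrix()
def wrist(f=None):
    o=ctrl.get_obs();c=snap('wrist',f)
    T=np.eye(4);T[:3,:3]=Rq(o['eef_rot']);T[:3,3]=o['eef_pos'];c['W']=T@c['tool_from_camera'];c['o']=o;return c
def wz(c,u,v,z):
    dx,dy=(u-c['cx']),(v-c['cy']);r=np.hypot(dx,dy);a=r/c['fx']
    d=np.array([np.sin(a)*dx/r,-np.sin(a)*dy/r,-np.cos(a)]);d=c['W'][:3,:3]@d;p=c['W'][:3,3];return p+d*(z-p[2])/d[2]
np.set_printoptions(precision=4,suppress=True)
E
python3 - <<'E'
from h import *
c=wrist('w1.png');print(c['o']);print(c['fx'],c['cx'],c['cy'],c['tool_from_camera'])
E
```

```text
{'time_s': 0.15, 'q': array([-1.4503,  0.1814,  1.6077,  0.    ,  1.3538, -0.2063]), 'dq': array([-0.002 , -0.0028, -0.0029, -0.0014,  0.0003,  0.0024]), 'joint_efforts': array([  0.0006, -44.5262, -35.1693,  -0.0002,   0.0059,  -0.    ]), 'eef_pos': array([ 0.1846, -0.5444,  0.404 ]), 'eef_rot': array([-0.0005,  0.8127, -0.5827, -0.0004]), 'wrist_force': array([0.0513, 0.5721, 0.4816]), 'torque': array([0.041 , 0.0123, 0.011 ]), 'opening': 0.9967091416754835}
371.64829954431775 318.0223024654591 230.18034146670897 [[ 1.     -0.0001 -0.0004  0.0021]
 [-0.0002 -0.9634 -0.2681 -0.0685]
 [-0.0004  0.2681 -0.9634  0.0315]
 [ 0.      0.      0.      1.    ]]
```

View pics/w1.png

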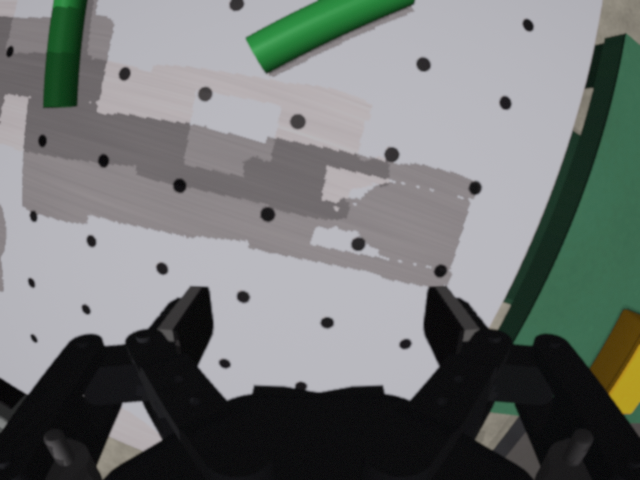

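The wrist picture shows only the green look-alikes at (330,25) and (65,50). The move was refused because every field is needed.

>>> move_arm:
  moves:
    - {"gripper": 100, "x": -2.2, "y": -5.1, "z": 0, "roll": 0}
    - {"gripper": 100, "x": -2.2, "y": -5.1, "z": 0, "roll": 0}
    - {"gripper": 100, "x": -2.2, "y": -5.1, "z": 0, "roll": 0}
    - {"gripper": 100, "x": -2.2, "y": -5.1, "z": 0, "roll": 0}
    - {"gripper": 100, "x": -2.2, "y": -5.1, "z": 0, "roll": 0}

```text
time_s: 0.82
eef_pos: [0.3918, -0.3571, 0.4047]
eef_rot: [0.0, 0.813, -0.583, 0.0]
wrist_force: [0.8, 0.5, -0.1]
opening: 0.997
```

>>> move_arm:
  moves:
    - {"gripper": 100, "x": -2.2, "y": -5.1, "z": 0, "roll": 0}
    - {"gripper": 100, "x": 0, "y": 0, "z": 0, "roll": -10.2}
    - {"gripper": 100, "x": 0, "y": 0, "z": 0, "roll": -10.2}
    - {"gripper": 100, "x": 0, "y": 0, "z": 0, "roll": -10.2}
    - {"gripper": 100, "x": 0, "y": 0, "z": 0, "roll": -10.2}

```text
time_s: 1.45
eef_pos: [0.4321, -0.3212, 0.4044]
eef_rot: [-0.0, 0.966, -0.26, -0.0]
wrist_force: [-0.1, -0.7, -0.7]
opening: 0.999
```

>>> move_arm:
  moves:
    - {"gripper": 100, "x": 0, "y": 0, "z": 0, "roll": -10.2}
    - {"gripper": 100, "x": 0, "y": 0, "z": 0, "roll": -10.2}
    - {"gripper": 100, "x": 0, "y": 0, "z": 0, "roll": -10.2}
    - {"gripper": 100, "x": 0, "y": 0, "z": 0, "roll": 0}
    - {"gripper": 100, "x": 0, "y": 0, "z": 0, "roll": 0}

```text
time_s: 2.08
eef_pos: [0.432, -0.3213, 0.4046]
eef_rot: [-0.0, 1.0, -0.001, -0.0]
wrist_force: [-0.2, -0.1, 0.2]
opening: 0.994
```

```bash

python3 - <<'E'
from h import *
c=wrist('w2.png');print(c['o'])
E
```

```text
{'time_s': 2.075, 'q': array([-0.8601,  0.0993,  1.6991,  0.    ,  1.3435, -0.8588]), 'dq': array([-0.0008,  0.0005, -0.0018,  0.0003,  0.0005, -0.0124]), 'joint_efforts': array([  0.0018, -40.1449, -35.0043,  -0.0003,   0.0023,  -0.023 ]), 'eef_pos': array([ 0.432 , -0.3213,  0.4046]), 'eef_rot': array([-0.0001,  1.    , -0.0007, -0.0001]), 'wrist_force': array([-0.1946, -0.1105,  0.1993]), 'torque': array([-0.0345, -0.0477, -0.0035]), 'opening': 0.9944500175894302}
```

View pics/w2.png

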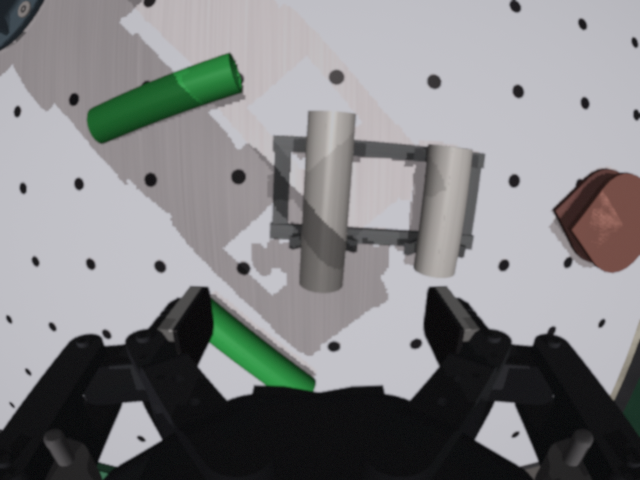

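```bash

python3 - <<'E'
from h import *
c=wrist()
for u,v,z in[(331.5,112,.067),(322,291,.067),(309,114,.046),(354,114,.046),(300,285,.046),(344,285,.046),(450,146,.067),(436,275,.067),(276,137,.044),(484,152,.044),(272,230,.044),(471,242,.044)]:print(u,v,wz(c,u,v,z))
E
```

```text
331.5 112 [ 0.4443 -0.241   0.067 ]
322 291 [ 0.4369 -0.3976  0.067 ]
309 114 [ 0.4255 -0.2418  0.046 ]
354 114 [ 0.4646 -0.2415  0.046 ]
300 285 [ 0.4159 -0.4011  0.046 ]
344 285 [ 0.4582 -0.4011  0.046 ]
450 146 [ 0.5458 -0.2661  0.067 ]
436 275 [ 0.542  -0.3835  0.067 ]
276 137 [ 0.3963 -0.2618  0.044 ]
484 152 [ 0.5897 -0.2706  0.044 ]
272 230 [ 0.3908 -0.3467  0.044 ]
471 242 [ 0.5839 -0.3591  0.044 ]
```

Long tube found at centre about (0.441, -0.320), yaw about 3°, measured length 157 mm (given as 160). The short tube measured 117 mm (given as 120). Now going down and gripping.

>>> move_arm:
  moves:
    - {"gripper": 100, "x": 0.9, "y": -0.2, "z": 5, "roll": 3}
    - {"gripper": 100, "x": 0, "y": 0, "z": 6, "roll": 0}
    - {"gripper": 100, "x": 0, "y": 0, "z": 5, "roll": 0}
    - {"gripper": 100, "x": 0, "y": 0, "z": 3, "roll": 0}
    - {"gripper": 100, "x": 0, "y": 0, "z": 1.4, "roll": 0}

```text
time_s: 2.8
eef_pos: [0.4405, -0.3188, 0.1988]
eef_rot: [-0.001, 1.0, -0.026, -0.001]
wrist_force: [0.4, 0.6, -0.3]
opening: 0.997
```

>>> move_arm:
  moves:
    - {"gripper": 100, "x": 0, "y": 0, "z": 0, "roll": 0}
    - {"gripper": 65, "x": 0, "y": 0, "z": 0, "roll": 0}
    - {"gripper": 55, "x": 0, "y": 0, "z": 0, "roll": 0}
    - {"gripper": 50, "x": 0, "y": 0, "z": 0, "roll": 0}
    - {"gripper": 40, "x": 0, "y": 0, "z": 0, "roll": 0}

```text
time_s: 3.42
eef_pos: [0.4398, -0.3196, 0.2018]
eef_rot: [-0.0, 1.0, -0.025, -0.002]
wrist_force: [-12.3, 0.8, 12.3]
opening: 0.471
```

>>> move_arm:
  moves:
    - {"gripper": 20, "x": 0, "y": 0, "z": 0, "roll": 0}
    - {"gripper": 0, "x": 0, "y": 0, "z": 0, "roll": 0}
    - {"gripper": 0, "x": 0, "y": 0, "z": 0, "roll": 0}
    - {"gripper": 0, "x": 0, "y": 0, "z": 0, "roll": 0}
    - {"gripper": 0, "x": 0, "y": 0, "z": 0, "roll": 0}

```text
time_s: 4.05
eef_pos: [0.4397, -0.3196, 0.2019]
eef_rot: [-0.0, 1.0, -0.025, -0.002]
wrist_force: [-12.6, 0.6, 11.2]
opening: 0.475
```

>>> move_arm:
  moves:
    - {"gripper": 0, "x": 0, "y": 0, "z": -2, "roll": 0}
    - {"gripper": 0, "x": 0, "y": 0, "z": -4, "roll": 0}
    - {"gripper": 0, "x": 0, "y": 0, "z": -5, "roll": 0}
    - {"gripper": 0, "x": 0, "y": 0, "z": -5, "roll": 0}
    - {"gripper": 0, "x": 0, "y": 0, "z": -4, "roll": 0}

```text
time_s: 4.68
eef_pos: [0.4408, -0.319, 0.4029]
eef_rot: [0.0, 1.0, -0.025, 0.0]
wrist_force: [0.3, -1.0, -4.6]
opening: 0.478
```

>>> move_arm:
  moves:
    - {"gripper": 0, "x": 0, "y": -4, "z": 0, "roll": 0}
    - {"gripper": 0, "x": 0, "y": -5, "z": 0, "roll": 0}
    - {"gripper": 0, "x": 0, "y": -5, "z": 0, "roll": 0}
    - {"gripper": 0, "x": 0, "y": -5, "z": 0, "roll": 0}
    - {"gripper": 0, "x": 0, "y": -5, "z": 0, "roll": 0}

```text
time_s: 5.3
eef_pos: [0.4524, -0.0779, 0.4006]
eef_rot: [-0.0, 1.0, -0.025, -0.0]
wrist_force: [0.3, -0.6, -4.3]
opening: 0.472
```

>>> move_arm:
  moves:
    - {"gripper": 0, "x": 0, "y": -5, "z": 0, "roll": 0}
    - {"gripper": 0, "x": 0, "y": -5, "z": 0, "roll": 0}
    - {"gripper": 0, "x": 0, "y": -5, "z": 0, "roll": 0}
    - {"gripper": 0, "x": 0, "y": -4, "z": 0, "roll": 0}
    - {"gripper": 0, "x": 0, "y": 0, "z": 0, "roll": 0}

```text
time_s: 5.92
eef_pos: [0.4618, 0.1125, 0.4005]
eef_rot: [-0.0, 1.0, -0.023, -0.0]
wrist_force: [1.3, 0.4, -4.2]
opening: 0.473
```

```bash

python3 - <<'E'
from h import *
c=wrist('w3.png');print(c['o'])
E
```

```text
{'time_s': 5.925, 'q': array([-0.0117, -0.0432,  1.8537,  0.0006,  1.3318,  0.034 ]), 'dq': array([-0.0601, -0.0043,  0.0071, -0.0308,  0.0018, -0.0357]), 'joint_efforts': array([  1.429 , -34.6477, -37.1756,   0.4122,  -0.0173,   0.402 ]), 'eef_pos': array([0.4618, 0.1125, 0.4005]), 'eef_rot': array([-0.0003,  0.9997, -0.0229, -0.0003]), 'wrist_force': array([ 1.2708,  0.3664, -4.1739]), 'torque': array([-0.0326, -0.0122,  0.0023]), 'opening': 0.4732944733678349}
```

View pics/w3.png

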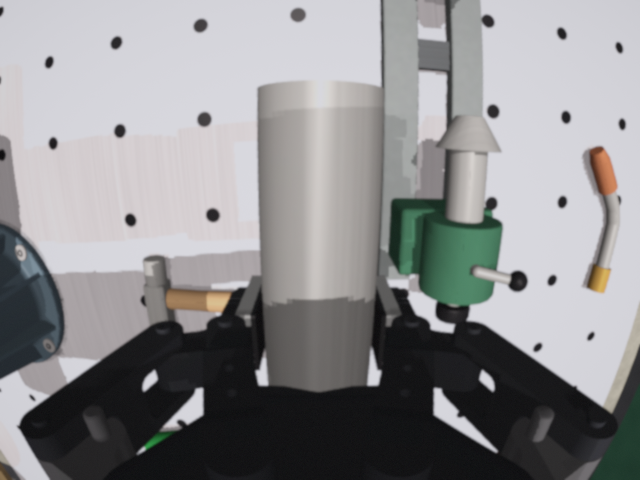

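Wrist picture: tail cone nose at about (468,116), cone base (437–501,150), quill (446–486,210), with the tube held at (320,230). Moving on to see the head centre.

>>> move_arm:
  moves:
    - {"gripper": 0, "x": 0, "y": -5, "z": 0, "roll": 0}
    - {"gripper": 0, "x": 0, "y": -5, "z": 0, "roll": 0}
    - {"gripper": 0, "x": 0, "y": -2, "z": 0, "roll": 0}
    - {"gripper": 0, "x": 0, "y": 0, "z": 0, "roll": 0}
    - {"gripper": 0, "x": 0, "y": 0, "z": 0, "roll": 0}

```text
time_s: 6.6
eef_pos: [0.4687, 0.2287, 0.4005]
eef_rot: [0.0, 1.0, -0.026, -0.0]
wrist_force: [1.5, -0.1, -3.7]
opening: 0.473
```

```bash

python3 - <<'E'
from h import *
c=wrist('w4.png');print(c['o']['eef_pos'],c['o']['eef_rot'])
import pickle;pickle.dump({k:c[k] for k in('W','fx','cx','cy')},open('w4.pkl','wb'))
E
```

```text
[0.4687 0.2287 0.4005] [ 0.0004  0.9997 -0.0257 -0.0002]
```

View pics/w4.png

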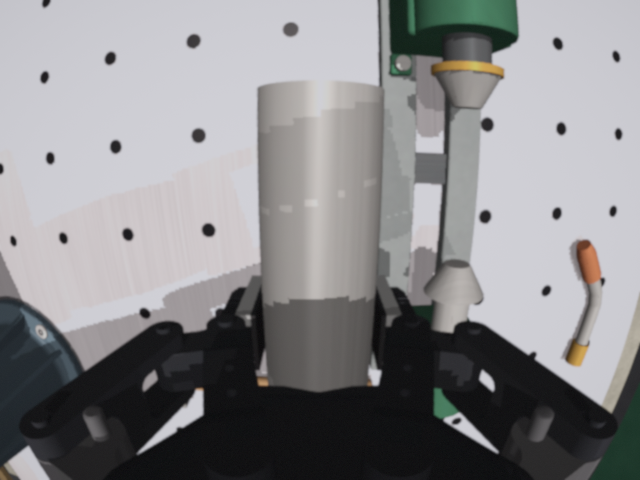

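```bash

python3 - <<'E'
from h import *
import pickle
c=pickle.load(open('w4.pkl','rb'))
for n,u,v,z in[('head nose',469.5,107,.105),('head L',456.5,104,.105),('head R',482,104,.105),('hring',433,71,.105),('hring',504,73,.105),('tail nose',456,262,.105),('tL',442,264,.105),('tR',470,265,.105),('tbase',424,293,.105),('tbase',483,300,.105),('tube end',321,82,.2655),('tubeL',257.5,90,.2445),('tubeR',383.5,90,.2445),('L',262,270,.2445),('R',376,270,.2445)]: print(n,wz(c,u,v,z))
c['W'][:3,3]
T=np.eye(4);o=dict(eef_pos=np.array([0.4618,0.1125,0.4005]),eef_rot=np.array([-0.0003,0.9997,-0.0229,-0.0003]))
W=ctrl.camera('wrist')['tool_from_camera'];T[:3,:3]=Rq(o['eef_rot']);T[:3,3]=o['eef_pos'];c['W']=T@W
print('w3')
for n,u,v,z in[('tail nose',468.5,116,.105),('tbase',437,149,.105),('tbase',501,151,.105),('q',446,205,.105),('q',486,205,.105)]: print(n,wz(c,u,v,z))
E
```

```text
head nose [0.5861 0.3095 0.105 ]
head L [0.5756 0.3114 0.105 ]
head R [0.5966 0.3122 0.105 ]
hring [0.5583 0.3355 0.105 ]
hring [0.617  0.3375 0.105 ]
tail nose [0.5778 0.1892 0.105 ]
tL [0.5659 0.1883 0.105 ]
tR [0.5905 0.1856 0.105 ]
tbase [0.5521 0.1642 0.105 ]
tbase [0.6062 0.1524 0.105 ]
tube end [0.4749 0.3077 0.2655]
tubeL [0.4541 0.3091 0.2445]
tubeR [0.4958 0.3071 0.2445]
L [0.4506 0.246  0.2445]
R [0.4919 0.2439 0.2445]
w3
tail nose [0.5777 0.1876 0.105 ]
tbase [0.5522 0.1627 0.105 ]
tbase [0.6057 0.1618 0.105 ]
q [0.56   0.1205 0.105 ]
q [0.5941 0.1195 0.105 ]
```

Head nose is at about (0.586, 0.311) and tail nose at (0.578, 0.188). They are 123 mm apart, within the allowed 110–132, and the line of centres is yawed about 3.3°. The tool only rolls about the vertical, so I'll swing the tube in sideways with a yaw. The cones are round, so this is the same geometry as raising one end.

>>> move_arm:
  moves:
    - {"gripper": 0, "x": 3.7, "y": -2.4, "z": 0, "roll": 0}
    - {"gripper": 0, "x": 3.7, "y": -2.4, "z": 0, "roll": 0}
    - {"gripper": 0, "x": 0, "y": 0, "z": 0, "roll": -8.3}
    - {"gripper": 0, "x": 0, "y": 0, "z": 0, "roll": -8.2}
    - {"gripper": 0, "x": 0, "y": 0, "z": 0, "roll": -8.2}

```text
time_s: 7.32
eef_pos: [0.5453, 0.273, 0.4004]
eef_rot: [0.0, 0.982, 0.191, -0.0]
wrist_force: [-0.9, 0.0, -4.0]
opening: 0.471
```

>>> move_arm:
  moves:
    - {"gripper": 0, "x": 0, "y": 0, "z": 3, "roll": 0}
    - {"gripper": 0, "x": 0, "y": 0, "z": 1, "roll": 0}
    - {"gripper": 0, "x": 0, "y": 0, "z": 0, "roll": 0}
    - {"gripper": 0, "x": 0, "y": 0, "z": 0, "roll": 0}

```text
time_s: 7.82
eef_pos: [0.5454, 0.2741, 0.3618]
eef_rot: [-0.0, 0.982, 0.189, 0.001]
wrist_force: [0.1, -0.2, -3.4]
opening: 0.467
```

```bash

python3 - <<'E'
from h import *
c=wrist('w5.png');print(c['o']['eef_pos'],c['o']['eef_rot'])
import pickle;pickle.dump({k:c[k] for k in('W','fx','cx','cy')},open('w5.pkl','wb'))
E
```

```text
[0.5454 0.2741 0.3618] [-0.0001  0.982   0.1891  0.0008]
```

View pics/w5.png

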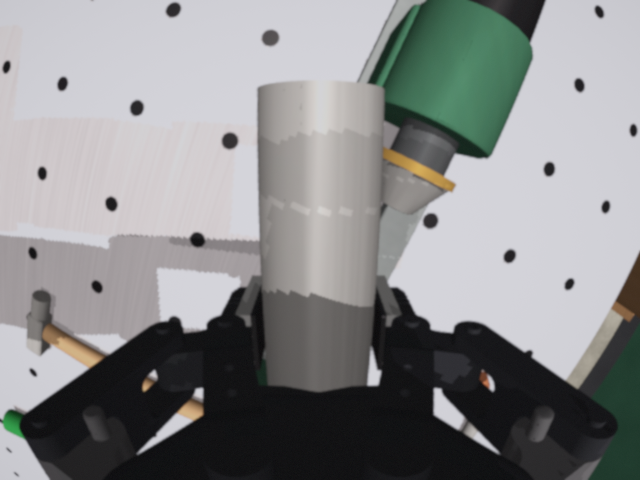

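```bash

python3 - <<'E'
from h import *
import pickle
c=pickle.load(open('w5.pkl','rb'))
d=np.array([.058,.998]);l=np.array([.998,-.058]);O=np.array([.5778,.188])
f=lambda p:((p[:2]-O)@l*1e3,(p[:2]-O)@d*1e3)
for n,u,v,z in[('hnoseR',412,213,.105),('hringR',455,187,.105),('hringL',383,150,.105),('houR',487,157,.105),('tubeend',321,80,.3618-.135),('tR',384,90,.3618-.156),('tL',257.5,90,.3618-.156)]: p=wz(c,u,v,z);print(n,p,f(p))
print(f(np.array([.5454,.2741])))
for th in(0,):pass
E
```

```text
hnoseR [0.5964 0.3098 0.105 ] (np.float64(11.480098847109947), np.float64(122.58987128627089))
hringR [0.616  0.3363 0.105 ] (np.float64(29.527570031483364), np.float64(150.26455766246082))
hringL [0.563  0.3388 0.105 ] (np.float64(-23.47076436658864), np.float64(149.61941008689212))
houR [0.6285 0.3634 0.105 ] (np.float64(40.45941769137274), np.float64(178.01432911821072))
tubeend [0.5173 0.3484 0.2268] (np.float64(-69.66902849674285), np.float64(156.55852624729536))
tR [0.537  0.3561 0.2058] (np.float64(-50.49040866088011), np.float64(165.43612894757206))
tL [0.498  0.3405 0.2058] (np.float64(-88.46334332935498), np.float64(147.526643409173))
(np.float64(-37.328999999999986), np.float64(84.04860000000002))
```

Everything agrees: nose at 122.6 mm, and the tube's inner corner about 10 mm clear of the housing. Descending to the height of the centres.

>>> move_arm:
  moves:
    - {"gripper": 0, "x": 0, "y": 0, "z": 4, "roll": 0}
    - {"gripper": 0, "x": 0, "y": 0, "z": 3, "roll": 0}
    - {"gripper": 0, "x": 0, "y": 0, "z": 2, "roll": 0}
    - {"gripper": 0, "x": 0, "y": 0, "z": 1.1, "roll": 0}
    - {"gripper": 0, "x": 0, "y": 0, "z": 0, "roll": 0}

```text
time_s: 8.5
eef_pos: [0.545, 0.2743, 0.2596]
eef_rot: [0.0, 0.982, 0.189, -0.0]
wrist_force: [-0.1, -0.5, -3.9]
opening: 0.475
```

```bash

python3 - <<'E'
from h import *
o=ctrl.get_obs();print(o['eef_pos'],o['eef_rot'],o['wrist_force'])
R=Rq(o['eef_rot']);print('lathe d in tool',R.T@np.array([.058,.998,0]),'lat',R.T@np.array([.998,-.058,0]))
c=snap('side');s=snap('scene');
a=cv2.resize(c['img'][230:480,60:310,::-1],(390,390),interpolation=cv2.INTER_CUBIC);b=cv2.resize(s['img'][230:430,320:560,::-1],(468,390),interpolation=cv2.INTER_CUBIC)[:,:400]
cv2.imwrite('pics/c2.png',np.hstack([a,b]))
E
```

```text
[0.545  0.2743 0.2596] [ 0.      0.9819  0.1893 -0.0002] [-0.0726 -0.5019 -3.8545]
lathe d in tool [ 0.4249 -0.9049 -0.0001] lat [ 0.9049  0.4249 -0.0004]
```

View pics/c2.png

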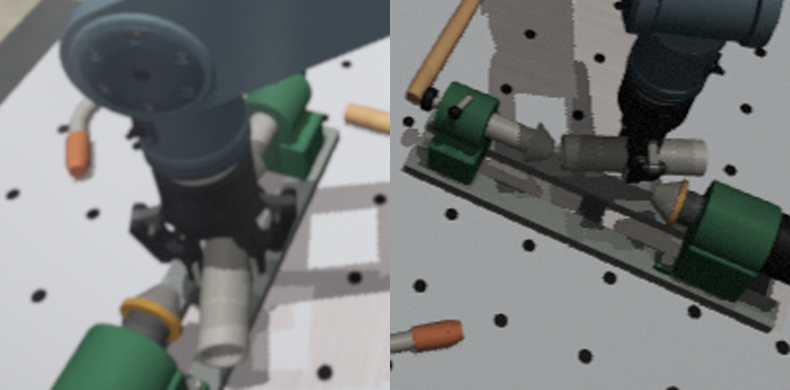

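Picture: the tube stands in front of the tail nose (right half, ~(560,150)), with its other end beside the head cone. Pushing onto the tail centre in small steps.

>>> move_arm:
  moves:
    - {"gripper": 0, "x": -0.21, "y": 0.45, "z": -0.1, "roll": 0}
    - {"gripper": 0, "x": -0.21, "y": 0.45, "z": 0, "roll": 0}
    - {"gripper": 0, "x": -0.21, "y": 0.45, "z": 0, "roll": 0}
    - {"gripper": 0, "x": -0.21, "y": 0.45, "z": 0, "roll": 0}
    - {"gripper": 0, "x": 0, "y": 0, "z": 0, "roll": 0}

```text
time_s: 9.22
eef_pos: [0.5443, 0.2543, 0.2611]
eef_rot: [-0.0, 0.982, 0.189, 0.001]
wrist_force: [2.9, 1.0, -4.7]
opening: 0.475
```

>>> move_arm:
  moves:
    - {"gripper": 0, "x": -0.21, "y": 0.45, "z": 0, "roll": 0}
    - {"gripper": 0, "x": -0.21, "y": 0.45, "z": 0, "roll": 0}
    - {"gripper": 0, "x": 0, "y": 0, "z": 0, "roll": 0}
    - {"gripper": 0, "x": 0, "y": 0, "z": 0, "roll": 0}

```text
time_s: 9.72
eef_pos: [0.5437, 0.2457, 0.2613]
eef_rot: [-0.001, 0.982, 0.19, 0.002]
wrist_force: [2.9, 8.0, -5.3]
opening: 0.474
```

Contact felt: about 8 N along the line, matching the spring at ~8–10 mm. Pushing on.

>>> move_arm:
  moves:
    - {"gripper": 0, "x": -0.19, "y": 0.41, "z": 0, "roll": 0}
    - {"gripper": 0, "x": -0.19, "y": 0.41, "z": 0, "roll": 0}
    - {"gripper": 0, "x": -0.19, "y": 0.41, "z": 0, "roll": 0}
    - {"gripper": 0, "x": 0, "y": 0, "z": 0, "roll": 0}

```text
time_s: 10.22
eef_pos: [0.543, 0.2323, 0.2614]
eef_rot: [-0.001, 0.982, 0.19, 0.002]
wrist_force: [2.9, 10.5, -4.9]
opening: 0.475
```

>>> move_arm:
  moves:
    - {"gripper": 0, "x": -0.19, "y": 0.41, "z": 0, "roll": 0}
    - {"gripper": 0, "x": -0.19, "y": 0.41, "z": 0, "roll": 0}
    - {"gripper": 0, "x": -0.19, "y": 0.41, "z": 0, "roll": 0}
    - {"gripper": 0, "x": 0, "y": 0, "z": 0, "roll": 0}
    - {"gripper": 0, "x": 0, "y": 0, "z": 0, "roll": 0}

```text
time_s: 10.85
eef_pos: [0.5423, 0.2194, 0.2615]
eef_rot: [-0.002, 0.982, 0.19, 0.002]
wrist_force: [2.6, 12.8, -5.1]
opening: 0.477
```

```bash

cat > st.py <<'E'
from h import *
o=ctrl.get_obs();R=Rq(o['eef_rot']);p=o['eef_pos'][:2]-[.5778,.188]
d=np.array([.058,.998]);l=np.array([.998,-.058])
ty=-R[:2,1];th=np.degrees(np.arctan2(-(ty@l),ty@d));m=np.array([p@l,p@d])*1e3
t=np.array([-np.sin(np.radians(th)),np.cos(np.radians(th))])
print('t',o['time_s'],'theta',th,'mid',m,'tail',m-80*t,'head',m+80*t,'z',o['eef_pos'][2],'F lat,d,z',o['wrist_force'][:2]@l,o['wrist_force'][:2]@d,o['wrist_force'][2],'M',o['torque'])
E
python3 st.py
```

```text
t 10.85 theta 25.218175422260277 mid [-37.2851  29.2981] tail [ -3.1998 -43.0772] head [-71.3704 101.6735] z 0.2614970795537578 F lat,d,z 1.9021720307615728 12.896412807284873 -5.133168947470972 M [ 2.0654 -0.4551  0.6231]
```

>>> move_arm:
  moves:
    - {"gripper": 0, "x": 0.71, "y": 0.12, "z": 0, "roll": 5}
    - {"gripper": 0, "x": 0.77, "y": 0.06, "z": 0, "roll": 5}
    - {"gripper": 0, "x": 0, "y": 0, "z": 0, "roll": 0}
    - {"gripper": 0, "x": 0, "y": 0, "z": 0, "roll": 0}

```text
time_s: 11.35
eef_pos: [0.5571, 0.2227, 0.2616]
eef_rot: [-0.002, 0.995, 0.103, 0.002]
wrist_force: [4.1, 12.3, -5.1]
opening: 0.475
```

```bash
python3 st.py
```

```text
t 11.35 theta 15.189817061589233 mid [-22.6665  33.44  ] tail [ -1.7051 -43.7651] head [-43.6279 110.645 ] z 0.2616295676171797 F lat,d,z 3.3300795159666237 12.513838314458006 -5.1413750344597435 M [ 1.9547 -0.5953  0.2549]
```

>>> move_arm:
  moves:
    - {"gripper": 0, "x": 0.75, "y": 0.08, "z": 0, "roll": 5}
    - {"gripper": 0, "x": 0.75, "y": 0.07, "z": 0, "roll": 5}
    - {"gripper": 0, "x": 0, "y": 0, "z": 0, "roll": 0}
    - {"gripper": 0, "x": 0, "y": 0, "z": 0, "roll": 0}

```text
time_s: 11.85
eef_pos: [0.5722, 0.2237, 0.2617]
eef_rot: [-0.002, 1.0, 0.016, 0.002]
wrist_force: [4.5, 12.0, -3.5]
opening: 0.476
```

```bash
python3 st.py
```

```text
t 11.85 theta 5.1943773900556405 mid [-7.6862 35.3096] tail [ -0.4434 -44.3619] head [-14.929 114.981] z 0.2616658697319845 F lat,d,z 3.755166061879976 12.273901473253932 -3.5267065906619375 M [ 1.9941 -0.6383  0.2826]
```

>>> move_arm:
  moves:
    - {"gripper": 0, "x": 0.45, "y": 0.03, "z": 0, "roll": 3}
    - {"gripper": 0, "x": 0.4, "y": 0, "z": 0, "roll": 2.6}
    - {"gripper": 0, "x": 0, "y": 0, "z": 0, "roll": 0}
    - {"gripper": 0, "x": 0, "y": 0, "z": 0, "roll": 0}

```text
time_s: 12.35
eef_pos: [0.5806, 0.2235, 0.2616]
eef_rot: [-0.002, 0.999, -0.033, 0.002]
wrist_force: [4.3, 12.9, -5.2]
opening: 0.467
```

```bash
python3 st.py; python3 - <<'E'
from h import *
c=wrist('w6.png')
E
```

```text
t 12.35 theta -0.3992616849229175 mid [ 0.7196 35.6218] tail [  0.1621 -44.3762] head [  1.277  115.6199] z 0.2616453535461485 F lat,d,z 3.4962216604263556 13.093052539597927 -5.186120052541496 M [ 1.9502 -0.6496  0.3388]
```

View pics/w6.png

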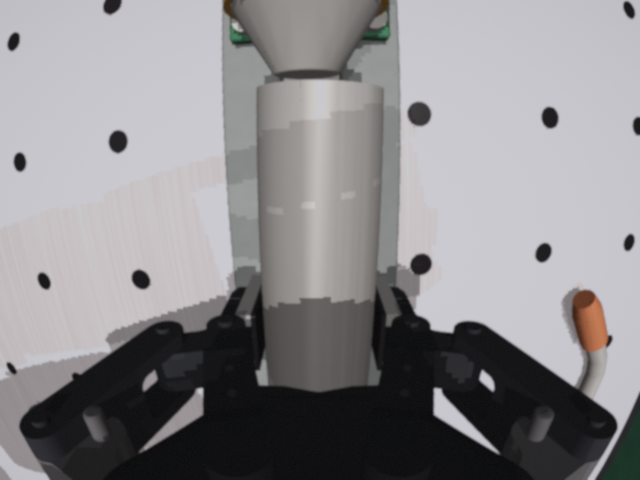

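```bash

python3 - <<'E'
from h import *
c=wrist()
d=np.array([.058,.998]);l=np.array([.998,-.058]);O=np.array([.5778,.188])
for n,u,v,z in[('noseL',274,76,.105),('noseR',344,76,.105),('tubeL',257.5,88,.105),('tubeR',383.5,88,.105),('bedL0',222,5,.02),('bedR0',397,5,.02),('bedL1',233,265,.02),('bedR1',398,265,.02)]:
    p=wz(c,u,v,z);print(n,p,(p[:2]-O)@l*1e3,(p[:2]-O)@d*1e3)
g=cv2.cvtColor(c['img'],cv2.COLOR_RGB2GRAY).astype(int)
for r in (10,60,70,75,80,100,150,200,250):print(r,[(u,g[r,u]) for u in range(215,415) if abs(g[r,u+1]-g[r,u-1])>25])
E
```

```text
noseL [0.5735 0.3094 0.105 ] -11.357546953889935 120.92585018341018
noseR [0.5967 0.3078 0.105 ] 11.936487972317366 120.6216440620256
tubeL [0.5677 0.3058 0.105 ] -16.95953099759024 117.01961223396209
tubeR [0.6098 0.3032 0.105 ] 25.232264741775534 116.82279079318869
bedL0 [0.5369 0.3702 0.02  ] -51.39030112539744 179.4795294331402
bedR0 [0.6374 0.3628 0.02  ] 49.311117187438356 177.92098006691648
bedL1 [0.5298 0.2134 0.02  ] -49.33347049853208 22.585174691004088
bedR1 [0.6311 0.2067 0.02  ] 52.09291497572112 21.80056112329441
10 [(221, np.int64(180)), (222, np.int64(150)), (223, np.int64(113)), (224, np.int64(83)), (225, np.int64(62)), (388, np.int64(80)), (389, np.int64(112)), (390, np.int64(135)), (397, np.int64(164)), (398, np.int64(186))]
60 [(221, np.int64(182)), (222, np.int64(160)), (263, np.int64(128)), (264, np.int64(108)), (348, np.int64(98)), (349, np.int64(117)), (398, np.int64(147)), (399, np.int64(170)), (400, np.int64(192))]
70 [(221, np.int64(181)), (222, np.int64(158)), (269, np.int64(139)), (270, np.int64(119)), (353, np.int64(100)), (354, np.int64(126)), (399, np.
[... 394 characters left out ...]
362, np.int64(143)), (399, np.int64(159)), (400, np.int64(186))]
100 [(222, np.int64(176)), (223, np.int64(153)), (255, np.int64(142)), (256, np.int64(124)), (383, np.int64(122)), (384, np.int64(140)), (399, np.int64(150)), (400, np.int64(173)), (401, np.int64(192))]
150 [(223, np.int64(192)), (224, np.int64(169)), (256, np.int64(120)), (399, np.int64(137)), (400, np.int64(164)), (401, np.int64(187))]
200 [(226, np.int64(194)), (227, np.int64(173)), (257, np.int64(134)), (258, np.int64(111)), (399, np.int64(156)), (400, np.int64(181))]
250 [(230, np.int64(196)), (231, np.int64(176)), (232, np.int64(150)), (259, np.int64(119)), (378, np.int64(120)), (397, np.int64(156)), (398, np.int64(182))]
```

Picture: the head nose at (309,75) sits left of the tube's end at (320,82), about 3.7 mm sideways. The bed edges also show the line is yawed about 1.3° from the tube. Correcting, then easing toward the head.

>>> move_arm:
  moves:
    - {"gripper": 0, "x": -0.19, "y": 0, "z": 0, "roll": -1.3}
    - {"gripper": 0, "x": 0, "y": 0, "z": 0, "roll": 0}
    - {"gripper": 0, "x": 0, "y": 0, "z": 0, "roll": 0}

```text
time_s: 12.82
eef_pos: [0.5787, 0.2236, 0.2617]
eef_rot: [-0.002, 1.0, -0.021, 0.002]
wrist_force: [3.8, 11.6, -4.0]
opening: 0.476
```

```bash
python3 st.py; python3 - <<'E'
from h import *
c=wrist('w7.png')
g=cv2.cvtColor(c['img'],cv2.COLOR_RGB2GRAY).astype(int)
for r in (10,50,60,70,100,150,250):print(r,[u for u in range(215,415) if abs(g[r,u+1]-g[r,u-1])>22])
E
```

```text
t 12.825 theta 0.8959734377101107 mid [-1.1452 35.6212] tail [  0.1058 -44.369 ] head [ -2.3961 115.6114] z 0.26171737015221597 F lat,d,z 3.1185501325728953 11.789037112953526 -3.960849971669283 M [ 1.9842 -0.706   0.1708]
10 [229, 230, 231, 236, 237, 238, 239, 398, 399, 400, 401, 405, 406]
50 [228, 229, 230, 269, 270, 366, 367, 406, 407]
60 [228, 229, 230, 275, 276, 277, 360, 361, 405, 406, 407]
70 [228, 229, 281, 282, 355, 361, 362, 406, 407]
100 [228, 229, 255, 256, 383, 384, 405, 406, 407]
150 [228, 229, 230, 256, 257, 382, 383, 404, 405, 406]
250 [233, 234, 235, 259, 378, 399, 400, 401]
```

Aligned: cone mid-column 318, tube 319.5, bed 317. Easing toward the head.

>>> move_arm:
  moves:
    - {"gripper": 0, "x": 0, "y": -0.3, "z": 0, "roll": 0}
    - {"gripper": 0, "x": 0, "y": -0.3, "z": 0, "roll": 0}
    - {"gripper": 0, "x": 0, "y": -0.3, "z": 0, "roll": 0}
    - {"gripper": 0, "x": 0, "y": -0.2, "z": 0, "roll": 0}
    - {"gripper": 0, "x": 0, "y": 0, "z": 0, "roll": 0}

```text
time_s: 13.5
eef_pos: [0.5792, 0.2344, 0.2617]
eef_rot: [-0.002, 1.0, -0.021, 0.002]
wrist_force: [3.5, 11.1, -4.1]
opening: 0.477
```

```bash
python3 st.py
```

```text
t 13.5 theta 0.9028195842426509 mid [-1.2581 46.4183] tail [  0.0025 -33.5717] head [ -2.5186 126.4084] z 0.26167998591525926 F lat,d,z 2.853112876903892 11.29148470217711 -4.11560090290611 M [ 1.6396 -0.6889  0.2633]
```

>>> move_arm:
  moves:
    - {"gripper": 0, "x": 0, "y": -0.2, "z": 0, "roll": 0}
    - {"gripper": 0, "x": 0, "y": -0.2, "z": 0, "roll": 0}
    - {"gripper": 0, "x": 0, "y": 0, "z": 0, "roll": 0}

```text
time_s: 13.88
eef_pos: [0.5794, 0.2381, 0.2615]
eef_rot: [-0.002, 1.0, -0.021, 0.002]
wrist_force: [4.6, 9.0, -5.3]
opening: 0.472
```

```bash
python3 st.py
```

```text
t 13.875 theta 0.9085035620938069 mid [-1.335  50.1149] tail [ -0.0666 -29.875 ] head [ -2.6035 130.1048] z 0.26149389005053947 F lat,d,z 4.089974424327102 9.215741096545727 -5.274964167961074 M [ 1.5385 -0.6505  0.3231]
```

>>> move_arm:
  moves:
    - {"gripper": 0, "x": 0, "y": -0.1, "z": 0, "roll": 0}
    - {"gripper": 0, "x": 0, "y": -0.1, "z": 0, "roll": 0}
    - {"gripper": 0, "x": 0, "y": 0, "z": 0, "roll": 0}

```text
time_s: 14.25
eef_pos: [0.5794, 0.2395, 0.2613]
eef_rot: [-0.001, 1.0, -0.021, 0.002]
wrist_force: [3.8, 6.5, -4.4]
opening: 0.474
```

```bash
python3 st.py
```

```text
t 14.25 theta 0.9217778016943331 mid [-1.3663 51.5166] tail [ -0.0793 -28.473 ] head [ -2.6533 131.5063] z 0.26129515183144425 F lat,d,z 3.381715591386373 6.727996940042822 -4.363698106984414 M [ 1.0139 -0.6467  0.5665]
```

>>> move_arm:
  moves:
    - {"gripper": 0, "x": 0, "y": -0.1, "z": 0, "roll": 0}
    - {"gripper": 0, "x": 0, "y": -0.1, "z": 0, "roll": 0}
    - {"gripper": 0, "x": 0, "y": 0, "z": 0, "roll": 0}

```text
time_s: 14.62
eef_pos: [0.5795, 0.2404, 0.2612]
eef_rot: [-0.0, 1.0, -0.021, 0.001]
wrist_force: [5.5, 2.4, -4.0]
opening: 0.468
```

```bash
python3 st.py; python3 - <<'E'
from h import *
c=wrist('w8.png')
g=cv2.cvtColor(c['img'],cv2.COLOR_RGB2GRAY).astype(int)
for r in (10,40,50,60,70,100,150,250):print(r,[u for u in range(215,415) if abs(g[r,u+1]-g[r,u-1])>22])
E
```

```text
t 14.625 theta 0.8844861834355952 mid [-1.3481 52.3836] tail [ -0.1131 -27.6069] head [ -2.583 132.374] z 0.26120577378271387 F lat,d,z 5.38172448428127 2.690792928961563 -4.009420056793276 M [ 0.2218 -0.8637  0.6999]
10 [223, 224, 225, 226, 227, 410, 411, 412, 413, 414]
40 [229, 230, 233, 234, 403, 404, 406, 407, 408]
50 [228, 229, 230, 234, 235, 236, 402, 403, 404, 406, 407, 408]
60 [228, 229, 230, 236, 237, 238, 391, 399, 400, 407, 408]
70 [228, 229, 230, 242, 243, 394, 395, 396, 407, 408]
100 [228, 229, 255, 256, 382, 383, 407, 408]
150 [229, 230, 231, 256, 382, 405, 406, 407]
250 [234, 235, 259, 378, 400, 401]
```

The head is now taking the spring load: net force fell from 13 N to 2.7 N. A touch more, then hold for the held-in-line check.

>>> move_arm:
  moves:
    - {"gripper": 0, "x": 0.05, "y": -0.1, "z": 0, "roll": 0}
    - {"gripper": 0, "x": 0, "y": 0, "z": 0, "roll": 0}
    - {"gripper": 0, "x": 0, "y": 0, "z": 0, "roll": 0}
    - {"gripper": 0, "x": 0, "y": 0, "z": 0, "roll": 0}
    - {"gripper": 0, "x": 0, "y": 0, "z": 0, "roll": 0}

```text
time_s: 15.3
eef_pos: [0.5798, 0.2407, 0.2611]
eef_rot: [0.001, 1.0, -0.022, 0.0]
wrist_force: [2.9, -4.6, 0.3]
opening: 0.471
```

```bash
python3 st.py; python3 - <<'E'
from h import *
c=wrist('w9.png');s=snap('side');e=snap('scene')
a=cv2.resize(c['img'][:300,180:460,::-1],(373,400));b=cv2.resize(e['img'][250:410,320:560,::-1],(427,285),interpolation=cv2.INTER_CUBIC)
im=np.zeros((400,800,3),np.uint8);im[:,:373]=a;im[:285,373:]=b
cv2.imwrite('pics/c3.png',im)
E
```

```text
t 15.3 theta 0.8474786408232254 mid [-1.099  52.7249] tail [  0.0843 -27.2664] head [ -2.2823 132.7161] z 0.261132601659142 F lat,d,z 3.1990526739382013 -4.391466436552714 0.3118554446827642 M [-0.6819 -0.5792  0.6898]
```

View pics/c3.png

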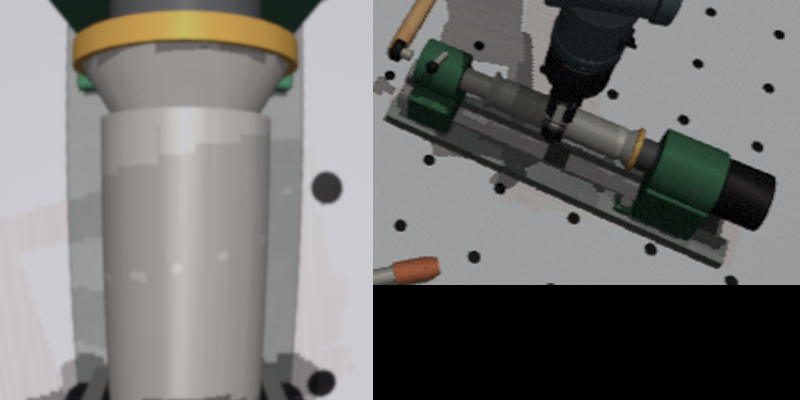

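The tube is seated over both cones and in line. Both bear: the arm pushes about 4 N toward the head, on top of the spring. Held for over 0.6 s; releasing and rising.

>>> move_arm:
  moves:
    - {"gripper": 0, "x": 0, "y": 0, "z": 0, "roll": 0}
    - {"gripper": 60, "x": 0, "y": 0, "z": 0, "roll": 0}
    - {"gripper": 80, "x": 0, "y": 0, "z": 0, "roll": 0}
    - {"gripper": 100, "x": 0, "y": 0, "z": 0, "roll": 0}
    - {"gripper": 100, "x": 0, "y": 0, "z": 0, "roll": 0}

```text
time_s: 16.08
eef_pos: [0.5793, 0.2415, 0.2607]
eef_rot: [-0.0, 1.0, -0.022, -0.0]
wrist_force: [-0.0, -0.9, 0.6]
opening: 1.003
```

>>> move_arm:
  moves:
    - {"gripper": 100, "x": 0, "y": 0, "z": 0, "roll": 0}
    - {"gripper": 100, "x": 0, "y": 0, "z": 0, "roll": 0}
    - {"gripper": 100, "x": 0, "y": 0, "z": -2, "roll": 0}
    - {"gripper": 100, "x": 0, "y": 0, "z": -4, "roll": 0}
    - {"gripper": 100, "x": 0, "y": 0, "z": -6, "roll": 0}

```text
time_s: 16.7
eef_pos: [0.5789, 0.2412, 0.3815]
eef_rot: [0.0, 1.0, -0.022, -0.001]
wrist_force: [1.2, -0.6, 0.4]
opening: 0.999
```

>>> move_arm:
  moves:
    - {"gripper": 100, "x": 0, "y": 0, "z": -4, "roll": 0}
    - {"gripper": 100, "x": -5, "y": 0, "z": 0, "roll": 0}
    - {"gripper": 100, "x": -5, "y": 0, "z": 0, "roll": 0}
    - {"gripper": 100, "x": 0, "y": 0, "z": 0, "roll": 0}
    - {"gripper": 100, "x": 0, "y": 0, "z": 0, "roll": 0}

```text
time_s: 17.32
eef_pos: [0.4799, 0.2458, 0.4224]
eef_rot: [-0.0, 1.0, -0.021, 0.002]
wrist_force: [0.4, -0.6, 0.3]
opening: 1.006
```

```bash
python3 - <<'E'
from h import *
c=wrist('w10.png');e=snap('scene')
a=cv2.resize(c['img'][:,:,::-1],(400,300));b=cv2.resize(e['img'][:,:,::-1],(400,300))
b2=cv2.resize(e['img'][250:410,320:560,::-1],(400,267),interpolation=cv2.INTER_CUBIC);c2=cv2.resize(c['img'][:300,340:600,::-1],(260,300))
im=np.zeros((600,800,3),np.uint8);im[:300,:400]=a;im[:300,400:]=b;im[300:567,:400]=b2;im[300:,400:660]=c2
cv2.imwrite('pics/c4.png',im)
E
```

```text
(no output)
```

View pics/c4.png

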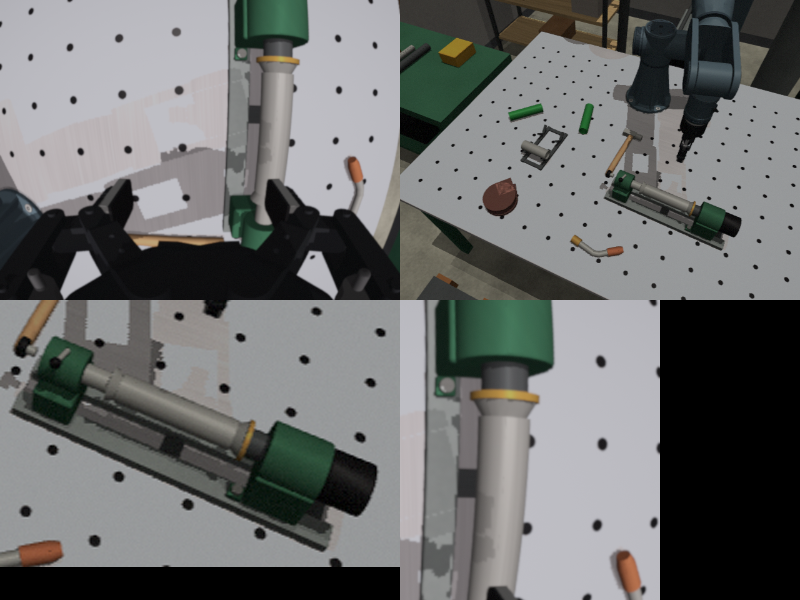

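The tube stands by itself between both centres, with the short tube and hammer undisturbed and the arm clear. Handing in.

```bash
python3 -c "
from h import *
print(ctrl.hand_in());o=ctrl.get_obs();print(o['time_s'],o['wrist_force'])"
```

```text
the job is handed in; nothing more can be done
None
the job is handed in; nothing more can be done
```

The long tube is loaded between both centres of the lathe. The job was handed in at about 17 s of the 67 s allowed; it gave no verdict.

**What I did:** I took the grey long tube at its middle. The tool can only turn about its vertical axis, so I swung the tube in sideways, yawed about 25° instead of raised. I pushed the sprung tail centre back about 34 mm, where the force was about 13 N, which agrees with the given spring. After a yaw correction of about 1.3° from the wrist picture, I eased the tube onto the head centre and held it there for over 0.6 s. Then I let go and moved clear.

**Last checks:**
- **Load on the centres:** while still held, the net push on the wrist went from +13 N to −4 N. So the head carried the spring load plus a little from the arm, and the tail carried the spring.
- **Alignment:** in the last wrist measurement before release, the tube and head cone agreed to about 0.5 mm sideways. Height was taken only from the arm's pose and works out to about 105 mm.
- **After release:** the pictures show the tube seated on both cones, with the short tube and hammer where they were. The wrist force was near zero.

**What disagreed or went unchecked:**
- My first estimate of the line's direction was off by about 1.3°. I corrected it before seating the tube.
- A sideways force of about 3 N remained until release.
- I could not read the quill directly. From the nose spacing it should stand at about 15–17 mm, within the required 3–33 mm.

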